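# Put the creaser away in its spring-lid case

### The arm

A 7-joint arm with a two-finger parallel gripper is mounted at the origin on the work surface. World frame = base frame: x ahead of the robot, y to its left, z up, the work surface at z = 0. Lengths are in mm, angles in rad, forces in N, time in s.
With the tool pointing down it reaches from about 400 to 900 mm from the base axis. Payload 5.6 kg.
Tool frame: the origin (TCP) lies midway between the tips of the shut fingers; the grasp point (between the pads) lies 19 mm behind it; z points along the fingers, y is the line along which they close (so a half turn about z gives the same grasp; the last joint's range is limited). The gripper opens to 92 mm and grips with 3 to 60 N. Pads are 20 mm wide; open, the fingers measure 128 mm over their backs; the gripper's body (75 mm by 189 mm) begins 69 mm behind the grasp point.
Start: joints at [-1.369, 0.468, -0.012, 1.603, 0.006, 1.071, -0.056], TCP at [157.577, 630.618, 214.592] pointing down, gripper open.
Joint ranges: [-2.53, 2.53], [-0.31, 2.02], [-1.57, 1.55], [0.28, 2.44], [-1.29, 4.43], [0.15, 1.84], [-2.92, 2.92]. Speed limits (rad/s): [2.57, 2.57, 3.14, 3.14, 3.14, 3.14, 3.14].

### API

Orientations are given as a rotation vector (axis times angle).
In Python, from cell import robot, grip, kin, viewer gives the robot as it stands. Calls block until the motion is done:
- robot.movep(position, orientation): joint-space move of the TCP to a pose.
- robot.servo_line(position, feed=150, rotation=None): straight line of the TCP; rotation=None keeps the orientation; feed is the mean speed in mm/s.
- robot.goto_joints(angles): joint-space move.
- grip(opening, newtons=None): opening from 0.0 (shut) to 1.0 (fully open); newtons is the grip in N (None keeps the last); returns when the fingers have stopped.
- robot.hold(seconds).
- kin.ik(position, orientation): joint angles nearest the present ones, or None.
- robot.observe(): the state.
- viewer.read_camera(name): name is "side" or "top"; returns the picture (400x640x3 uint8, red, green, blue); there is no depth.
- viewer.camera_info(name): a dict with "camera_matrix" (3x3 intrinsics, pixels), "R" (3x3) and "t" (3): a world point X has camera coordinates R X + t. Camera axes: x right, y down, z forward; pixel columns grow to the right and rows downward; lengths in mm; the calibration is good to about 2 mm. A picture is of the moment at which its call begins. camera_info takes no time and is no camera call.
A pose or a line that the arm cannot do raises robot.IKError and nothing moves.
- robot.job_done(): hands the job in; it is judged then, once.
Trained networks look in the newest picture that a camera, given by its name, has taken for a name from the list of things; names that differ only in an ending like _2 or _b are one class to them, and where a whole thing is asked for, a point or a joint stands for the part that bears it (a point fixed in the world has none). Each returns a list of dicts, best first, with "confidence" (0 to 1); they miss things now and then, are a little off and sometimes report something else, mostly with a low value. They report only what shows in the picture. A call takes as long as a camera call. They do not tell look-alikes from the thing itself.
- viewer.silhouettes(name, camera): "mask" (400x640 bool, what is visible of it).
- viewer.pinpoint(name, camera): "at" ([x, y, z] in mm, in the coordinates of the camera as it stood for that picture, good to about 4 mm: a listed point, or the origin of a listed thing).
The state is a dict: "t": time; "joints": joint angles; "joint_velocities": joint speeds; "joint_torque": joint torques, N m; "tcp_pos": TCP position; "tcp_rot": TCP orientation; "contact_force": force on the tool from outside, world axes, zero at the start; "wrist_torque": the same for the moment, N m; "grip_width": opening from 0.0 (shut) to 1.0 (fully open); "grip_force": force on a finger pad.
Only numpy, scipy, OpenCV 4.12 (cv2) and the standard library are available. Lean on these libraries where they do the work, as an engineer would, in place of code of your own. Each camera call takes 0.05 s, during which the arm holds its last target. There are 200 camera calls.

### The job

Put the creaser back in its case: press the case's release button so that the sprung lid pops up, take hold of the lid to steady it, and swing it gently back until it rests open on its stop by itself. Lay the creaser (do not drop it) in the empty compartment, then bring the lid down without letting it fall and press it shut until it latches. Leave the other things on the bench where they are, and let go of everything.

Things in the scene. Friction and masses are not known exactly. Their poses are not given: they have to be found in the camera images.
- release_top (a point): Centre of the top of the release button: black, round, 32 mm across, in a brass collar, near the right end of the low deck (60 mm deep, 28 mm high) along the case's front. Axes as the case. Pressed straight down it travels 8 mm, about 5 N at the bottom, and springs back; at about 6 mm the catch lets the lid go.
- release (a joint): Travel of the release button (m): 0 up, 0.008 fully down.
- lid (a joint): Lid angle (rad): 0 shut and latched, 1.75 fully open on its stop. Released, it jumps up on a plunger, bobs and rests at about 0.4; above that it swings freely (0.28 kg): below 1.57 it falls back onto the plunger, above 1.57 it leans on its stop by its weight. To shut it, press its front edge fully down with 10 to 25 N until it snaps; it latches by itself, button untouched.
- lid_hinge (a point): Middle of the lid's hinge line, on the far top edge of the case, 55 mm above the bench. Fixed to the case. Axes as the case: x away from the case's front, y to its left (along the hinge line), z up.
- lid_tab (a point): Centre of the wooden tab that stands 34 mm out of the middle of the lid's front edge, 24 mm wide (along the hinge line), 12 mm thick. Pinched from above across its width, it turns between the fingers as the lid swings. Moves with the lid, 208 mm from the hinge line and 6 mm above the plane of the lid's underside. Its -x points out along the tab, y along the hinge line.
- lid_press (a point): Point on the lid's top face above the catch, 20 mm behind the lid's front edge (170 mm from the hinge line), 14 mm to the left of its middle: press here to latch. Moves and turns with the lid, a wooden board 190 mm deep, 240 mm wide, 8 mm thick. With the lid shut its top face is 63 mm above the bench.
- case_lane (a point): Middle of the empty compartment's floor, 6 mm above the bench. The case is a fixed dark wooden box, 190 mm deep (x), 240 wide, 55 high, walls 6; the compartment is its right-hand part, 178 mm front to back, 120 mm wide. A divider 26 mm high parts it from the left part with a cork rack. Axes: x away from the case's front, y to its left, z up.
- creaser_center (a point): Middle of the creaser, half-way up. It lies flat, 145 mm long: square wooden handle with rounded edges, 26 mm wide and high, 90 mm long, then steel and brass ferrule, thin stem and flat steel head. x runs along it to the head. Its balance point and the handle's middle lie 20 to 28 mm from this point on the -x side. 0.1 to 0.2 kg. It may change places with the slicker.
- slicker: Bystander: an edge slicker with the same handle, but with a round dark wooden head 25 mm thick; 135 mm long. Origin underneath, about the middle.
- jar: Bystander: closed jar, 70 mm diameter, 80 mm high. Origin under its middle.
- finish: Bystander: bottle, 50 mm diameter, 130 mm high. Origin under its middle.
- cup: Bystander: white open cup, 80 mm at the rim, 100 mm high. Origin under its middle.
- weight: Bystander: dark steel hand weight, 60 x 100 x 30 mm with a knob. Origin under its middle.
Things that resemble listed ones, but are neither listed nor needed, are in the scene too. Leave any green look-alike of the part that bears creaser_center alone.

How it is judged (in metres and radians):
On the way, in this order (a step that is already met when the one before it is completed fails the run):
1. the release button is pressed down (value of joint release above 0.005 m).
2. the popped-up lid is held still by the fingers for a moment, part open (contact force between the fingers and lid above 0.3 N and value of joint lid between 0.2 and 1.4 rad and velocity of joint lid between -0.3 and 0.3 rad/s), for 0.2 s.
3. the lid rests fully open, let go (value of joint lid above 1.65 rad and contact force between the fingers and lid below 0.1 N and velocity of joint lid between -0.2 and 0.2 rad/s), for 0.2 s.
4. the creaser lies in the empty compartment, let go, the lid still open (value of joint lid above 1.4 rad and z of creaser_center in the frame of case_lane below 0.022 m and x of creaser_center in the frame of case_lane between -0.04 and 0.04 m and y of creaser_center in the frame of case_lane between -0.05 and 0.05 m and contact force between the fingers and creaser below 0.1 N), for 0.2 s.
At the end, for the whole second after the job is handed in: Lid shut and still (within 0.03 rad), button up (within 3 mm), creaser flat in the right-hand compartment (its middle within 40 mm front to back and 50 mm sideways of the lane's middle, at most 22 mm above its floor), the five bystanders within 30 mm of where they stood (value of joint lid below 0.03 rad and velocity of joint lid below 0.1 rad/s and value of joint release below 0.003 m and z of creaser_center in the frame of case_lane below 0.022 m and x of creaser_center in the frame of case_lane between -0.04 and 0.04 m and y of creaser_center in the frame of case_lane between -0.05 and 0.05 m and distance of each of slicker, jar, finish, cup, weight from where it was at the start of the episode below 0.03 m); the robot touches nothing.
It fails at once if a bystander (slicker, jar, bottle, cup or weight) is moved by more than 30 mm (distance of any of slicker, jar, finish, cup, weight from where it was at the start of the episode above 0.03 m).
It fails at once if the lid is let fall (closing faster than 5 rad/s) (velocity of joint lid below -5 rad/s).
It fails at once if the lid is flung back onto its stop (opening faster than 4 rad/s above 1.3 rad) (value of joint lid above 1.3 rad and velocity of joint lid above 4 rad/s).
It fails at once if the creaser is dropped or thrown (moving faster than 0.8 m/s out of the fingers) (linear speed of creaser above 0.8 m/s and contact force between the fingers and creaser below 0.05 N).
It also fails if it takes over 72 s, if anything falls off the work surface, if the arm or the gripper's body presses on something with over 40 N, if the wrist force passes 120 N, or if a joint passes its speed limit or range.

## Working session

There is one attempt and no reset: what is moved stays moved. The work goes in short steps, each a Python script; the robot and the scene stay as the last script left them, time stands still between calls to the robot, and variables do not carry over. Pictures are saved under pics/ and viewed, at most 10 in all, crops included, and the job is handed in when it is done.

```bash
ls; mkdir -p pics; cat > h.py <<'E'
import numpy as np, cv2
from scipy.spatial.transform import Rotation as Ro
from cell import robot, grip, kin, viewer
def world(p,cam):
    i=viewer.camera_info(cam); return np.array(i["R"]).T@(np.array(p)-np.array(i["t"]))
def pix(X,cam):
    i=viewer.camera_info(cam); c=np.array(i["R"])@np.array(X)+np.array(i["t"]); p=np.array(i["camera_matrix"])@c; return p[:2]/p[2]
def ray(uv,z,cam):
    i=viewer.camera_info(cam);R=np.array(i["R"]);t=np.array(i["t"])
    o=-R.T@t; d=R.T@np.linalg.inv(np.array(i["camera_matrix"]))@np.array([uv[0],uv[1],1.]); return o+d*(z-o[2])/d[2]
def save(img,f): cv2.imwrite(f,cv2.cvtColor(img,cv2.COLOR_RGB2BGR))
def down(yaw): # tool z down, tool y axis at world angle yaw
    y=np.array([np.cos(yaw),np.sin(yaw),0]);z=np.array([0,0,-1.]);x=np.cross(y,z)
    return Ro.from_matrix(np.c_[x,y,z])
E
python3 - <<'E'
from h import *
np.set_printoptions(precision=1,suppress=True)
a=viewer.read_camera("top");b=viewer.read_camera("side")
save(a,"pics/top0.png");save(b,"pics/side0.png")
for n in ["release_top","lid_hinge","lid_tab","lid_press","case_lane","creaser_center","slicker","jar","finish","cup","weight"]:
  for c in ["top","side"]:
    for d in viewer.pinpoint(n,c):
      w=world(d["at"],c);print(n,c,round(d["confidence"],2),w,pix(w,c))
o=robot.observe();print(o["t"],o["tcp_rot"],o["tcp_pos"])
E
```

```text
pics
release_top top 0.67 [ 680.9 -252.6    0.3] [393.2 141.1]
release_top top 0.56 [460.2  18.3  49.4] [307.2 208.3]
release_top side 0.61 [458.8  15.5  53. ] [306.8 197.9]
lid_hinge top 0.83 [649.5 158.1  56.7] [262.3 146.3]
lid_hinge top 0.65 [761.6 -88.4   2.2] [342.  115.6]
lid_hinge top 0.61 [ 464.6 -192.2   12.3] [374.8 208.3]
lid_hinge side 0.67 [643.6 159.8  53.6] [321.5 154.2]
lid_tab top 0.97 [452.7  97.6  64.5] [280.8 210.3]
lid_tab top 0.68 [ 461.1 -340.2    0.6] [421.2 210. ]
lid_tab side 0.61 [450.8  98.5  59. ] [289.6 184.4]
lid_press top 0.82 [480.5 119.9  63. ] [273.6 201.1]
lid_press top 0.38 [ 464.5 -340.5   -1.5] [421.1 209. ]
lid_press side 0.6 [451.1  97.9  61.9] [289.7 183.8]
creaser_center top 0.87 [ 156.9 -309.1   10.7] [412.6 308. ]
creaser_center top 0.7 [763.  -88.    1.4] [341.8 115.3]
creaser_center top 0.61 [ 466.3 -195.1   13.7] [375.7 207.7]
creaser_center top 0.55 [ 371.2 -461.4   10.7] [460.8 238.8]
creaser_center side 0.92 [ 374.4 -459.6   13.4] [391.8 315.7]
creaser_center side 0.87 [ 465.8 -192.1   11. ] [350.2 242.3]
creaser_center side 0.57 [ 156.3 -309.6   13.6] [295.1 322.6]
slicker top 0.42 [679.7 410.    2.8] [185.1 139.5]
slicker side 0.68 [ 466.9 -336.3   -0.1] [382.9 273.1]
jar top 0.84 [ 683.8 -251.6    2. ] [393.  140.1]
jar side 0.88 [ 686.7 -247.7   -2. ] [410.7 222.7]
finish top 0.62 [761.1 -86.8   0.7] [341.4 115.9]
cup top 0.68 [523.9 372.1   5.3] [195.5 188.2]
cup top 0.29 [646.9 156.3  56.3] [262.8 147.2]
cup side 0.84 [523.3 373.1  -0.6] [261.7 150.4]
weight top 0.82 [683.1 410.8   2.1] [185.  138.5]
weight side 0.86 [678.9 411.5   1.6] [287.9 130.3]
1.2 [0.4 3.1 0. ] [157.6 630.6 214.6]
```

```bash
python3 - <<'E'
from h import *
a=cv2.imread("pics/top0.png");b=cv2.imread("pics/side0.png")
cv2.imwrite("pics/v1.png",cv2.resize(a[90:340,150:500],(784,560),interpolation=3))
cs=[cv2.resize(a[v-45:v+45,u-45:u+45],(260,260),interpolation=2) for u,v in [(412,308),(375,208),(461,239)]]
cs2=[cv2.resize(b[v-45:v+45,u-45:u+45],(260,260),interpolation=2) for u,v in [(295,323),(350,242),(392,316)]]
cv2.imwrite("pics/v2.png",np.vstack([np.hstack(cs),np.hstack(cs2)]))
E
```

```text
(no output)
```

View pics/v1.png

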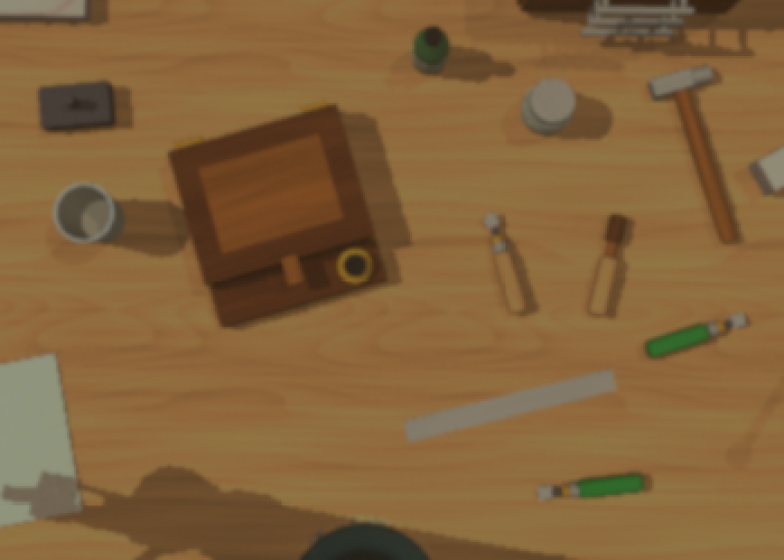

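View pics/v2.png

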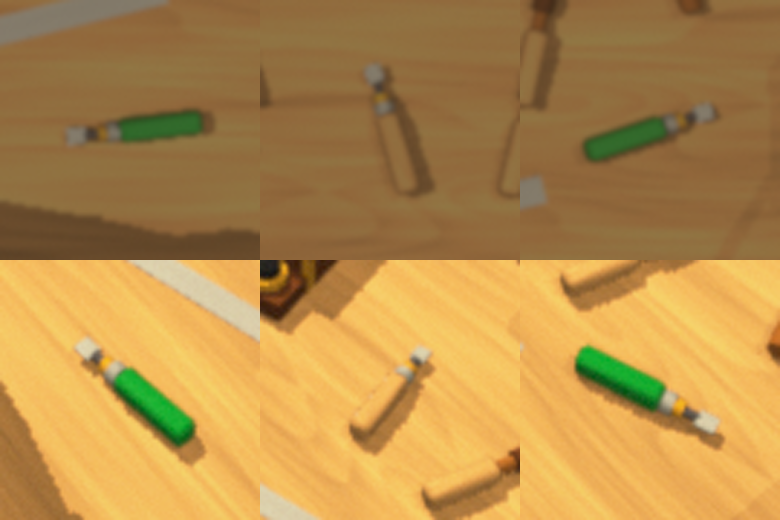

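The top view shows the case at about (270,180), with its hinge at the far edge, the tab at (281,210) and the button at (307,208). Creaser candidates in the top view are:
- (375,208): natural wood handle with a steel head
- (412,308) and (461,239): green look-alikes
- (421,209): wooden head, so this is the slicker

The one at (375,208) fits, and the enlarged crop confirms it: natural wood, ferrule, thin stem and flat steel head, with the head pointing to the far side.

The measured points agree with the stated geometry. The case yaw is about 0.30 and the press point predicts to within 2 mm.

```bash
cat >> h.py <<'E'
np.set_printoptions(precision=1,suppress=True)
H=np.array([646.5,159,55.]); YAW=0.3035
EX=np.array([np.cos(YAW),np.sin(YAW),0]);EY=np.array([-np.sin(YAW),np.cos(YAW),0]);EZ=np.array([0,0,1.])
C=lambda x,y,z: H+x*EX+y*EY+(z-55)*EZ    # case coords from hinge, z above bench
def tool(ax,yd): # approach direction and closing line in case coords -> rotvec
    M=np.c_[EX,EY,EZ]; z=M@np.array(ax,float);z/=np.linalg.norm(z); y=M@np.array(yd,float); y-=z*(y@z); y/=np.linalg.norm(y)
    return Ro.from_matrix(np.c_[np.cross(y,z),y,z]).as_rotvec()
def onlid(a,r,h,y=0): return C(-r*np.cos(a)-h*np.sin(a)*-1*-1*-1 if False else -r*np.cos(a)+h*np.sin(a),y,55+r*np.sin(a)+h*np.cos(a))
tab=lambda a: onlid(a,208,6)
def fz(): return np.array(robot.observe()["contact_force"])
E
python3 - <<'E'
from h import *
print(C(-220,-80,45), tab(0), onlid(0,170,8,14))
B=np.array([459.5,17,48.])
for nm,ax in [("fwd30",(.5,0,-.87)),("fwd20",(.34,0,-.94)),("right30",(0,.5,-.87)),("diag",(.35,.35,-.87))]:
  for s in (1,-1):
    print(nm,s,[kin.ik(B+[0,0,dz],tool(ax,(0,s,0))) is not None for dz in (-8,10,60)])
for s in (1,-1):
  print("lid",s,[(a,kin.ik(tab(a)-[0,0,10],tool((0,0,-1),(0,s,0))) is not None, kin.ik(tab(a)+[0,0,60],tool((0,0,-1),(0,s,0))) is not None) for a in (0,.2,.4,.8,1.2,1.5,1.75)])
# creaser axis from masks
for c in("top","side"):
  for d in viewer.silhouettes("creaser_center",c):
    m=d["mask"];v,u=np.nonzero(m);P=np.array([ray((x,y),13,c)[:2] for x,y in zip(u,v)]);q=P.mean(0)
    w,V=np.linalg.eigh(np.cov((P-q).T));e=V[:,1]*np.sign(V[0,1]);pr=(P-q)@e
    print(c,d["confidence"],u.mean(),v.mean(),q,np.arctan2(e[1],e[0]),pr.min(),pr.max(),"mid",q+e*(pr.min()+pr.max())/2)
E
```

```text
[460.5  16.9  45. ] [448.   96.8  61. ] [480.1 121.6  63. ]
fwd30 1 [False, False, False]
fwd30 -1 [False, False, False]
fwd20 1 [True, True, True]
fwd20 -1 [True, True, True]
right30 1 [True, True, True]
right30 -1 [True, True, True]
diag 1 [True, True, True]
diag -1 [True, True, True]
lid 1 [(0, True, True), (0.2, True, True), (0.4, True, True), (0.8, True, True), (1.2, True, True), (1.5, True, True), (1.75, True, True)]
lid -1 [(0, True, True), (0.2, True, True), (0.4, True, True), (0.8, True, True), (1.2, True, True), (1.5, True, True), (1.75, True, True)]
top 0.81 457.41389728096675 239.27190332326285 [ 369.6 -450.2] -1.2546469993168756 -63.56629049474222 81.6931474726244 mid [ 372.4 -458.8]
top 0.77 415.3280839895013 306.51443569553805 [ 161.7 -317.2] -1.4485496536068447 -75.97414318880523 67.52684725011466 mid [ 161.2 -313. ]
top 0.65 375.81703470031545 208.9179810725552 [ 462.6 -195.4] 0.28299818453682013 -63.950055027119845 78.95539796044919 mid [ 469.8 -193.3]
side 0.79 348.3131313131313 244.1986531986532 [ 455.4 -195.1] 0.29917022247512187 -65.24470246011178 82.77872498451997 mid [ 463.8 -192.5]
side 0.79 299.5234042553191 325.31489361702126 [ 160.7 -322.8] -1.4540682980940665 -85.14019051330902 62.56350959478371 mid [ 159.4 -311.6]Traceback (most recent call last):
  File "<stdin>", line 12, in <module>
  File "h.py", line 9, in ray
    i=viewer.camera_info(cam);R=np.array(i["R"]);t=np.array(i["t"])
ValueError: time passes only in moves, steps and waits
```

```bash
sed -i 's/^def onlid.*/def onlid(a,r,h,y=0): return C(-r*np.cos(a)+h*np.sin(a),y,55+r*np.sin(a)+h*np.cos(a))/' h.py
cat > press.py <<'E'
from h import *
P=C(-224,-80,0)
q0=np.array(robot.observe()["joints"])
best=None
for t in (26,23,20):
  for s in (1,-1):
    r=tool((np.sin(np.radians(t)),0,-np.cos(np.radians(t))),(0,s,0))
    qs=[kin.ik(P+[0,0,z],r) for z in (35,75,120)]
    if all(q is not None for q in qs):
      d=np.abs(np.array(qs[2])-q0).max()
      if best is None or d<best[0]: best=(d,t,s,r)
  if best: break
print(best)
r=best[3]
grip(0.0,20)
robot.movep(P+[0,0,120],r); robot.servo_line(P+[0,0,62],feed=150)
f0=fz(); z=62; zc=None
while z>28:
  z-=1.5; robot.servo_line(P+[0,0,z],feed=40); f=(fz()-f0)[2]
  if zc is None and f>0.7: zc=z; print("contact",z,f)
  if f>9 or (zc and z<zc-9): break
o=robot.observe();print("end",z,f,o["tcp_pos"],o["t"])
robot.servo_line(P-35*EX+[0,0,70],feed=150)
robot.servo_line(P-35*EX+[0,0,180],feed=250)
print(robot.observe()["t"],viewer.camera_info("top") and 1)
a=viewer.read_camera("top");b=viewer.read_camera("side")
for c in("top","side"):
  for n in("lid_tab","lid_press"):
    for d in viewer.pinpoint(n,c):
      w=world(d["at"],c)
      print(n,c,d["confidence"],w)
save(np.vstack([a[100:250,200:440],b[70:270,200:440]]),"pics/s1.png")
E
python3 press.py
```

```text
(np.float64(0.8606957749118048), 20, -1, array([-3. , -0.5, -0.5]))
contact 54.5 2.914757913660119Traceback (most recent call last):
  File "press.py", line 19, in <module>
    z-=1.5; robot.servo_line(P+[0,0,z],feed=40); f=(fz()-f0)[2]
            ~~~~~~~~~~~~~~~~^^^^^^^^^^^^^^^^^^^
cell.IKError: the arm cannot follow that straight line within its joint ranges
```

```bash
cat > press.py <<'E'
from h import *
P=C(-223,-80,0)
o=robot.observe();print(o["t"],o["tcp_pos"],o["contact_force"],o["joints"])
q0=np.array(o["joints"])
best=None
for ax in [(.35,.35,-.87),(.3,.3,-.9),(.25,.35,-.9),(.2,.4,-.9)]:
  for s in (1,-1):
    r=tool(ax,(0,s,0))
    qs=[kin.ik(P+[0,0,z],r) for z in (35,45,55,65,75,120)]+[kin.ik(P-25*EX+[0,0,z],r) for z in (75,150)]
    if all(q is not None for q in qs):
      d=np.abs(np.array(qs[5])-q0).max()
      print(ax,s,d)
      if best is None or d<best[0]: best=(d,r)
r=best[1]
robot.servo_line(np.array(o["tcp_pos"])+[0,0,40],feed=150)
robot.movep(P+[0,0,85],r); robot.servo_line(P+[0,0,61],feed=150)
f0=fz(); z=61; zc=None
while z>28:
  z-=1.5; robot.servo_line(P+[0,0,z],feed=40); f=(fz()-f0)[2]
  if zc is None and f>0.7: zc=z
  if zc: print(z,f)
  if f>9 or (zc and z<zc-10): break
o=robot.observe();print("end",z,f,o["tcp_pos"],o["t"])
robot.servo_line(P-25*EX+[0,0,75],feed=150)
robot.servo_line(P-25*EX+[0,0,150],feed=250)
print(robot.observe()["t"])
a=viewer.read_camera("top");b=viewer.read_camera("side")
save(np.vstack([a[100:250,200:440],b[70:270,200:440]]),"pics/s1.png")
for c in("top","side"):
  for n in("lid_tab","lid_press"):
    for d in viewer.pinpoint(n,c):
      print(n,c,d["confidence"],world(d["at"],c))
E
python3 press.py
```

```text
7.7833 [456.7  15.7  50. ] [0.1 0.7 2.2] [-0.2  0.3  0.2  2.4 -1.3  0.1 -0. ]
(0.35, 0.35, -0.87) 1 1.794914045970481
(0.35, 0.35, -0.87) -1 0.6344053710105294
(0.3, 0.3, -0.9) 1 2.516884444518726
(0.3, 0.3, -0.9) -1 0.5985093465917832
(0.25, 0.35, -0.9) 1 2.4021783267303825
(0.25, 0.35, -0.9) -1 0.6834401967071437
(0.2, 0.4, -0.9) 1 2.326572798931709
(0.2, 0.4, -0.9) -1 0.7649898922437244
56.5 2.0582474509181594
55.0 1.6686285916562036
53.5 1.6425760858222547
52.0 2.327698437282494
50.5 4.327756673887044
49.0 3.9588883116660507
47.5 9.280753912940469
end 47.5 9.280753912940469 [457.9  16.   48. ] 11.45
12.3
lid_tab top 0.98 [474.3 104.7 152.6]
lid_press top 0.86 [500.7 126.4 137.3]
lid_tab side 0.85 [469.9 105.4 148.1]
lid_tab side 0.16 [761.8 -86.3   1.8]
lid_press side 0.97 [503.9 135.1 138.9]
```

View pics/s1.png

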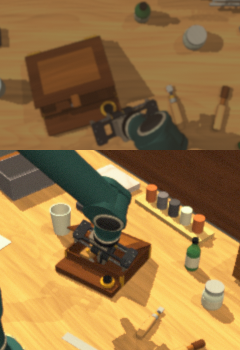

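The lid has popped up to about 0.43 rad; the tab is at (472,105,150), where predicted. Next I grasp the tab and swing the lid open.

```bash
cat > open.py <<'E'
from h import *
o=robot.observe(); q0=np.array(o["joints"]); p0=np.array(o["tcp_pos"])
T=np.array([471.,104.5,149]); r=None
rs=[tool((0,0,-1),(0,s,0)) for s in(1,-1)]
r=min(rs,key=lambda r:np.abs(np.array(kin.ik(T+[0,0,70],r))-q0).max())
np.save("rlid.npy",r)
robot.servo_line(p0-20*EX+[0,0,50],feed=250)
grip(0.6,12)
robot.movep(T+[0,0,60],r); robot.servo_line(T-[0,0,9],feed=150)
f0=fz()
grip(0.0,12); robot.hold(0.4)
o=robot.observe();print(o["t"],o["grip_width"],o["grip_force"],o["tcp_pos"],fz()-f0)
if 0.2<o["grip_width"]<0.33:
  for a in np.arange(0.6,1.76,0.19):
    robot.servo_line(tab(a)-[0,0,9],feed=130); f=fz()-f0; print(round(a,2),f,robot.observe()["grip_width"])
    if np.linalg.norm(f)>30: break
print(robot.observe()["t"])
a=viewer.read_camera("top");b=viewer.read_camera("side")
save(np.vstack([a[100:250,200:440],b[70:270,200:440]]),"pics/s2.png")
for c in("top","side"):
    for d in viewer.pinpoint("lid_tab",c): print(c,d["confidence"],world(d["at"],c))
E
python3 open.py
```

```text
16.425 0.2633769887454448 12.00534850358963 [470.6 105.7 140. ] [-2.8  4.7  0.3]
0.6 [ 0.7  6.4 -3.6] 0.26494745829059635
0.79 [-0.4  4.8 -2.7] 0.26026400806426436
0.98 [-0.8  5.1 -2.5] 0.25879674911591216
1.17 [-0.9  4.2 -2. ] 0.26330356852206793
1.36 [-1.   4.4 -0.5] 0.2576220726760503
1.55 [-0.9  3.6  0.6] 0.2653037243800377
1.74 [1.5 3.1 3.3] 0.2577751322166173
19.525
top 0.9 [685.5 170.3 260.4]
side 0.71 [682.1 169.5 256. ]
```

View pics/s2.png

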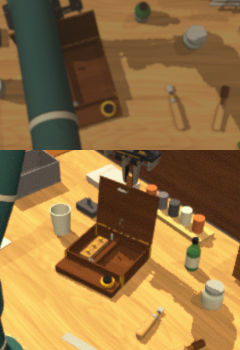

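The lid is fully open: the tab is at z≈258, as predicted for 1.74 rad. Now I let go and fetch the creaser.

```bash
cat > pick.py <<'E'
from h import *
grip(0.6,12)
o=robot.observe(); p=np.array(o["tcp_pos"])
robot.servo_line(p+[0,0,45],feed=150); robot.hold(0.3)
a0=0.29; e=np.array([np.cos(a0),np.sin(a0),0]); G=np.array([466.,-193.5,0])-24*e
q0=np.array(robot.observe()["joints"])
r=min([down(a0+s*np.pi/2).as_rotvec() for s in(1,-1)],key=lambda r:np.abs(np.array(kin.ik(G+[0,0,100],r))-q0).max())
np.save("rc.npy",r)
robot.servo_line(C(-110,-80,p[2]+45),feed=300)
grip(0.5,25)
robot.movep(G+[0,0,90],r); robot.servo_line(G+[0,0,5],feed=120)
grip(0.0,25); robot.hold(0.2)
o=robot.observe();print(o["t"],o["grip_width"]*92,o["grip_force"],o["tcp_pos"])
robot.servo_line(G+[0,0,150],feed=150)
o=robot.observe();print(o["t"],o["grip_width"]*92,o["contact_force"])
a=viewer.read_camera("top");b=viewer.read_camera("side")
cr=b[90:240,230:400]; cr2=a[110:260,240:410]
save(cv2.resize(np.hstack([cr2,cr]),None,fx=2.3,fy=2.3,interpolation=2),"pics/s3.png")
for n in("case_lane","creaser_center","lid_tab"):
  for c in("top","side"):
    for d in viewer.pinpoint(n,c): print(n,c,d["confidence"],world(d["at"],c))
print(C(-95,-54,6))
E
python3 pick.py
```

```text
24.95 25.34752844422019 25.001180469989777 [ 443.3 -200.2    5.5]
26.0667 25.872536228727814 [-0.9  0.4 -0.4]
case_lane top 0.96 [575.   76.    6.7]
case_lane top 0.53 [648.5 157.1  56.1]
case_lane side 0.89 [576.3  78.    3.5]
creaser_center top 0.89 [ 370.5 -459.1   10.8]
creaser_center top 0.6 [ 159.3 -307.7    9. ]
creaser_center top 0.46 [ 467.3 -195.6  156.7]
creaser_center side 0.96 [ 158.5 -307.8   14.2]
creaser_center side 0.86 [ 372.9 -460.    14.4]
creaser_center side 0.62 [ 462.  -192.4  154.2]
lid_tab top 0.81 [693.6 172.9 257.8]
lid_tab top 0.43 [682.4 410.6  -0.6]
[572.   79.1   6. ]
```

View pics/s3.png

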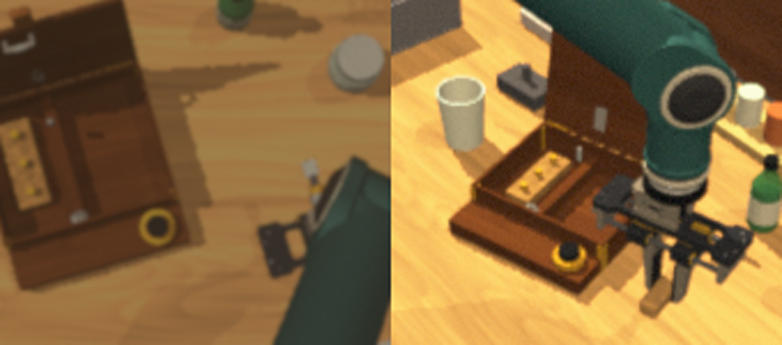

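The creaser is held level, its centre at (465,-194,155). In the picture the right compartment is empty and the lid stands open. Now I lay it in.

```bash
cat > place.py <<'E'
from h import *
r=np.load("rc.npy"); L=(C(-95,-55,0)+np.array([573.5,78,0]))/2; L[2]=0; G=L-24*np.array([np.cos(.29),np.sin(.29),0])
robot.movep(G+[0,0,150],r); robot.servo_line(G+[0,0,45],feed=150)
f0=fz(); z=45
robot.servo_line(G+[0,0,17],feed=60); z=17
while z>9:
  z-=1.5; robot.servo_line(G+[0,0,z],feed=30); f=fz()-f0
  if f[2]>2: break
print(z,f)
grip(0.5); robot.servo_line(G+[0,0,150],feed=200); robot.hold(0.1)
p=np.array(robot.observe()["tcp_pos"])
robot.servo_line(C(-110,-100,330),feed=400)
a=viewer.read_camera("top");b=viewer.read_camera("side")
for n in("creaser_center","lid_tab"):
  for c in("top","side"):
    for d in viewer.pinpoint(n,c): print(n,c,d["confidence"],world(d["at"],c))
print(L,robot.observe()["t"])
save(cv2.resize(np.hstack([a[110:260,240:410],b[90:240,230:400]]),None,fx=2.3,fy=2.3,interpolation=2),"pics/s4.png")
E
python3 place.py
```

```text
11.0 [-1.6 -0.2  7.1]
creaser_center top 0.74 [ 370.2 -460.     8.5]
creaser_center top 0.74 [ 159.7 -308.4    9.8]
creaser_center side 0.8 [ 373.7 -460.    15.3]
creaser_center side 0.73 [568.8  77.9  17.5]
creaser_center side 0.69 [ 156.4 -303.9   12.8]
lid_tab top 0.91 [689.6 169.8 259.6]
lid_tab side 0.81 [690.1 171.6 258.6]
[572.9  78.1   0. ] 32.4
```

View pics/s4.png

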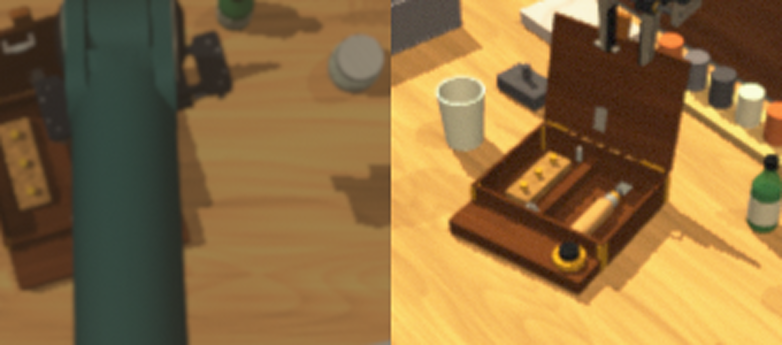

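The creaser lies in the right compartment, at (569,78,17) in the world frame, and the lid is still open. Next I bring the lid down and press it shut.

```bash
cat > close.py <<'E'
from h import *
r=np.load("rlid.npy"); T=np.array([689,171.,258.6])
grip(0.6,15)
robot.movep(T+[0,0,60],r); robot.servo_line(T-[0,0,9],feed=150)
f0=fz(); grip(0.0,15); robot.hold(0.1)
o=robot.observe();print(o["t"],o["grip_width"]*92)
assert 20<o["grip_width"]*92<30
for a in np.arange(1.6,0.39,-0.15):
    robot.servo_line(tab(a)-[0,0,9],feed=120)
    f=fz()-f0
print(f,robot.observe()["grip_width"]*92,robot.observe()["t"])
robot.hold(.2); grip(0.6)
p=np.array(robot.observe()["tcp_pos"]); robot.servo_line(p+[0,0,70],feed=200)
grip(0.0,20)
P=lambda a:onlid(a,170,8,14)
robot.movep(P(.4)+[0,0,30],r); f0=fz()
a=.48
while a>-0.04:
    a-=0.02 if a<0.1 else 0.04
    robot.servo_line(P(a),feed=60); f=(fz()-f0); print(round(a,2),f[2],end="; ")
    if f[2]>28: break
o=robot.observe();print(o["tcp_pos"],o["t"])
robot.hold(.15)
robot.servo_line(np.array(o["tcp_pos"])+[0,0,25],feed=60)
p=np.array(robot.observe()["tcp_pos"]);robot.servo_line(C(-300,-60,220),feed=250)
a=viewer.read_camera("top");b=viewer.read_camera("side")
for n in("lid_press","lid_tab"):
  for c in("top","side"):
    for d in viewer.pinpoint(n,c): print(n,c,d["confidence"],world(d["at"],c))
save(cv2.resize(np.hstack([a[110:260,200:370],b[90:240,230:400]]),None,fx=2.3,fy=2.3,interpolation=2),"pics/s5.png")
print(robot.observe()["t"])
E
python3 close.py
```

```text
34.7833 24.27434615590417
[-2.3  7.4 -0. ] 23.52641954013345 38.4667
0.44 -0.3140067660190432; 0.4 -0.05815850366894049; 0.36 -0.6095847887574938; 0.32 -0.506846305400215; 0.28 1.3682206933514727; 0.24 -0.31310608958429; 0.2 0.6434491529015998; 0.16 -0.49461408003537516; 0.12 -0.400474496449546; 0.08 1.2209911194377852; 0.06 0.7562064260057331; 0.04 -0.6670836898306312; 0.02 -0.9487476655813643; 0.0 3.514515959448975; -0.02 33.77564370173942; [480.7 121.7  62.9] 45.2167
lid_press top 0.84 [478.5 120.8  67.3]
lid_press side 0.79 [486.7 127.   59.6]
lid_tab top 0.91 [450.4  98.   62.1]
lid_tab side 0.78 [451.2  98.8  59.7]
47.2417
```

```bash
ls pics
```

```text
s1.png
s2.png
s3.png
s4.png
s5.png
side0.png
top0.png
v1.png
v2.png
```

View pics/s5.png

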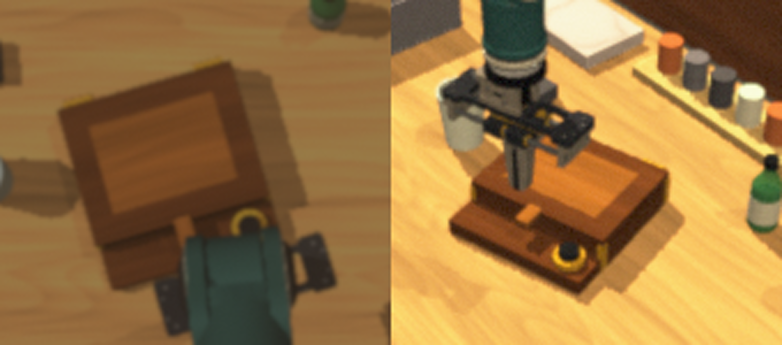

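The lid is shut flat and stays down by itself, the button is up and the gripper is clear, so I hand the job in.

```bash
python3 -c "
from h import *
print(robot.job_done())"
```

```text
the job is handed in; nothing more can be done
None
```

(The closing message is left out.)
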